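# Snap the sprung hold-down over onto the green board

## Robot

A 6-joint arm with a two-finger parallel gripper is mounted at the origin on a cart in front of the work surface, level with it; the furniture and walls round the work are solid. World frame = base frame: x ahead of the robot, y to its left, z up, the work surface at z = 0. Lengths are in m, angles in rad, forces in N, time in s.
With the tool pointing down it reaches from about 0.35 to 0.95 m from the base axis. Payload 17.4 kg.
Tool frame: the origin (TCP) lies midway between the tips of the shut fingers; the grasp point (between the pads) lies 19 mm behind it; z points along the fingers, y is the line along which they close (so a half turn about z gives the same grasp; the last joint's range is limited). The gripper opens to 93 mm and grips with 3 to 60 N. Pads are 15 mm wide; open, the fingers measure 128 mm over their backs; the gripper's body (75 mm by 188 mm) begins 65 mm behind the grasp point.
Start: joints at [-1.341, 0.116, 1.442, -0, 1.584, -0.038], TCP at [0.179, -0.651, 0.219] pointing down, gripper open.
Joint ranges: [-2.83, 2.83], [-0.83, 2.19], [0.07, 2.5], [-1.14, 4.28], [0.01, 3], [-2.97, 2.97]. Speed limits (rad/s): [1.89, 1.89, 2.22, 3.14, 3.14, 3.14].

## Interface

Orientations are given as a unit quaternion [x, y, z, w].
In Python, from station import bot gives the robot as it stands.
- The arm moves only by the tool drive_tool, never from a script. Its argument "plan" is one flat list of numbers, 7 for each row, row after row: the shift along the tool's x, y, z in cm, then the turn, a rotation vector about the tool's x, y, z in degrees, then the finger opening in cm, from 0 to 9.3. A call has exactly 10 rows; each row shifts and turns the commanded pose from where the row before left it, along the tool's axes as they then stand; what a row does not reach is not made up. A row lasts 1/12 s, in which the tool goes at most 41.7 mm and 7.16 degrees, less where a joint would pass 70% of its speed; a pose out of reach is approached as far as the arm can. A call is refused whole if a number of a shift passes 4.17 or a number of a turn 7.16, either way. A call with a gripper value outside its range is refused whole. The fingers move at their own pace and stop on an object; "grip_force" is the grip in N (left out, the last holds). Time passes only in rows, so rows that do not move let the fingers close, or fill a call up. It gives the time, the measured TCP pose, the force, the opening and the grip force at its end, in the units of the state.
- bot.state(): the state, without advancing time (a new reading comes with each control period).
- bot.camera(name): name is "side" or "top" or "wrist"; returns a dict with "color" (384x512x3 uint8, red, green, blue), "range_z" (384x512 float32, m along the optical axis (not along the pixel's ray), 0 where there is no reading), "fx", "fy", "cx", "cy" (pixels), "position" and "attitude" of the camera in the world. Camera axes: x right, y down, z forward; pixel columns grow to the right and rows downward; lengths in m; the calibration is good to about 2 mm. A picture is of the moment at which its call begins.
- bot.sign_off(): hands the job in; it is judged then, once.
The state is a dict: "clock": time; "joint_positions": joint angles; "dq": joint speeds; "tau": joint torques, N m; "eef_pos": TCP position; "tcp_rot": TCP orientation; "ft_force": force on the tool from outside, world axes, zero at the start; "ft_torque": the same for the moment, N m; "grip_width": opening from 0.0 (shut) to 1.0 (fully open); "gripper_force": force on a finger pad.
Only numpy, scipy, OpenCV 4.12 (cv2) and the standard library are available. Lean on these libraries where they do the work, as an engineer would, in place of code of your own. Each camera call takes 0.05 s, during which the arm holds its last target. There are 200 camera calls.

## Task

Two board holders stand on the bench, each with a sprung yellow hold-down arm leaning back from its board. Push the arm of the holder with the small green board up and over its tipping point, so that it snaps down fully onto that board; leave the arm of the holder with the brown board open as it is.

Things in the scene. Friction and masses are not known exactly. Their poses are not given: they have to be found in the camera images.
- green_holder: fixed grey holder, base 220 x 84 x 10 mm, with the small green board (60 x 40 mm, coil and yellow part). Origin: on the bench below the hinge of its yellow arm. x (level) points from hinge to board; the base spans x -55 to +165 mm. y: along the hinge, z up. Hinge axis 45 mm above the bench between cheeks 58 mm wide, 58 mm high. Board's near end at x 44 mm, its parts up to 37 mm above the bench
- green_arm (a joint): its sprung yellow arm: plate 32 wide, 5 thick, reaching 76 mm from the hinge. rad: 0 = open stop, leaning 35 deg back from upright, end 44 mm behind the hinge (-x), 107 mm above bench; 0.61 upright, end 121 mm up; 2.18 = closed stop, level, rubber foot on the board. Pushing its end to +x takes 4 to 7 N at first, falling to 0 at 0.61 (tipping point); short of it it springs back, past it it snaps shut by itself
- brown_holder: the other fixed holder, same shape, size, origin and axes, with the longer brown circuit board (110 x 45 mm, row of pale upright fins up to 51 mm above the bench)
- brown_arm (a joint): the same sprung yellow arm on the brown board's holder, same values; it starts at its open stop (0) and must stay there

How it is judged:
At the end, for the whole second after the job is handed in: The arm of the green board's holder is at its closed stop (within 10 degrees: above 2.0 rad) and at rest; the brown board's arm is still at its open stop (below 0.17 rad) (value of joint green_arm above 2 rad and velocity of joint green_arm between -0.2 and 0.2 rad/s and value of joint brown_arm below 0.17 rad); the robot touches nothing.
It fails at once if the arm of the brown board's holder is pushed more than 0.35 rad off its open stop (value of joint brown_arm above 0.35 rad).
It also fails if it takes over 32 s, if anything falls off the work surface, if the arm or the gripper's body presses on something with over 40 N, if the wrist force passes 120 N, or if a joint passes its speed limit or range.

## Working session

There is one attempt and no reset: what is moved stays moved. The work goes in short steps, Python scripts to look and compute and a tool call to move; the robot and the scene stay as the last step left them, time stands still between calls to the robot, and variables do not carry over. Pictures are saved under pics/ and viewed, at most 10 in all, crops included, and the job is handed in when it is done.

Besides the shell and the picture viewer there is one more tool, called in YAML: its name, and indented under it one key for each argument. drive_tool: Moves the arm, as the interface text tells. Its arguments: {"type":"object","properties":{"plan":{"type":"array","items":{"type":"number"}},"grip_force":{"type":"number"}},"required":["plan"]}

```bash
mkdir -p pics
cat > h.py <<'E'
import numpy as np,cv2
from station import bot
from scipy.spatial.transform import Rotation as R
def cloud(c):
    z=c["range_z"];v,u=np.indices(z.shape)
    p=np.stack([(u-c["cx"])*z/c["fx"],(v-c["cy"])*z/c["fy"],z],-1)
    a=np.array(c["attitude"]);M=a if a.shape==(3,3) else R.from_quat(a).as_matrix()
    return p@M.T+np.array(c["position"])
E
python3 - <<'E'
from h import *
for n in("top","side"):
    c=bot.camera(n);cv2.imwrite(f"pics/{n}.png",c["color"][...,::-1]);P=cloud(c);np.save(n+".npy",P);np.save(n+"c.npy",c["color"])
    print(n,c["position"],c["attitude"],P[200,256])
print(bot.state())
E
```

```text
top [ 0.43366736 -0.04256868  0.91300136] [ 0.71271933 -0.69805611  0.05273217 -0.04436379] [ 0.54763569 -0.04997154 -0.00229986]
side [ 0.55064095 -0.69844022  0.61004198] [ 0.90622558  0.01657262 -0.00094343 -0.42246853] [ 5.29948377e-01  1.74568692e-02 -1.40446105e-04]
{'clock': 0.1, 'joint_positions': array([-1.34084747e+00,  1.16429534e-01,  1.44215886e+00, -6.58169374e-06,
        1.58402930e+00, -3.77936688e-02]), 'dq': array([-8.25761638e-05, -1.26044881e-03, -1.80509963e-03, -1.57073587e-03,
        2.54694102e-05,  2.39235680e-04]), 'tau': array([ 2.23232084e-03, -7.22895598e+01, -6.23865151e+01,  7.81781157e-02,
        2.27829715e-02, -8.39616564e-05]), 'eef_pos': array([ 0.17852749, -0.65077774,  0.21800933]), 'tcp_rot': array([ 9.91052492e-01,  1.33471700e-01, -5.24412544e-05, -5.09839430e-04]), 'ft_force': array([ 0.70037322,  0.43697725, -0.32710576]), 'ft_torque': array([ 0.04933193, -0.01627789,  0.0157282 ]), 'gripper_force': 0.0, 'grip_width': 1.0027246918986434}
```

View pics/top.png

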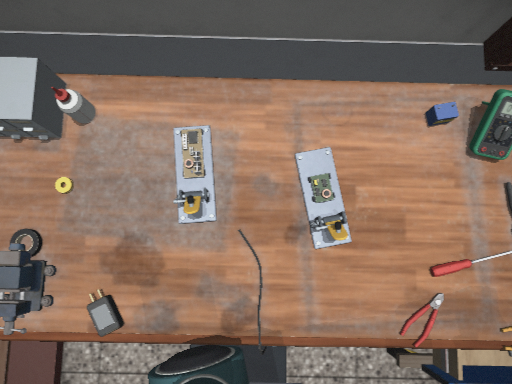

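View pics/side.png

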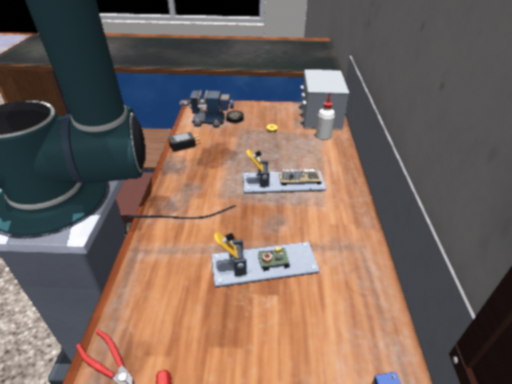

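The top view shows the green board's holder on the right (base corners at about (297,153), (329,148), (351,242), (315,248), yellow arm near (335,229)). The brown board's holder is on the left, with its arm near (192,205). In the side view the green holder is the nearer one, with its arm leaning towards the robot at about (226,245).

Run:
```python
from h import *
P=np.load("top.npy");C=np.load("topc.npy")
for (u0,u1,v0,v1) in ((285,365,140,255),(165,225,120,230)):
    p=P[v0:v1,u0:u1].reshape(-1,3);c=C[v0:v1,u0:u1].reshape(-1,3).astype(int)
    m=(p[:,2]>.005)&(p[:,2]<.016)&(abs(c[:,0]-c[:,2])<40)
    q=p[m,:2];r=cv2.minAreaRect(q.astype(np.float32)*1000);print(r,cv2.boxPoints(r).round())
    y=(c[:,0]>150)&(c[:,2]<90)&(c[:,1]>100)&(p[:,2]>.05)
    s=p[y];print(len(s),s.min(0),s.max(0),s[s[:,2]>.095].mean(0))
    s=p[p[:,2]>.04];print(len(s),s.min(0),s.max(0))
P=np.load("side.npy");C=np.load("sidec.npy").astype(int)
p=P[225:290,200:330].reshape(-1,3);c=C[225:290,200:330].reshape(-1,3)
y=(c[:,0]>150)&(c[:,2]<90)&(c[:,1]>100)&(p[:,2]>.05);s=p[y];print(len(s),s.min(0),s.max(0),s[s[:,2]>.095].mean(0))
```

```text
((556.9303588867188, -198.8897247314453), (219.7710723876953, 83.99031829833984), 12.286441802978516) [[ 441. -181.]
 [ 458. -263.]
 [ 673. -217.]
 [ 655. -134.]]
163 [ 0.43366736 -0.22988408  0.05205882] [ 0.5020715  -0.04256868  0.91300136] [ 0.46549338 -0.20756535  0.14068016]
608 [ 0.43366736 -0.24128397  0.04003975] [ 0.52106387 -0.04256868  0.91300136]
((599.522216796875, 88.62769317626953), (229.57737731933594, 84.04367065429688), 5.828799724578857) [[481. 119.]
 [490.  35.]
 [718.  58.]
 [709. 142.]]
149 [ 0.43366736 -0.04256868  0.05464648] [0.54640263 0.09722612 0.91300136] [0.51109865 0.07699405 0.11567988]
604 [ 0.43366736 -0.04256868  0.04002646] [0.64499846 0.12153328 0.91300136]
180 [ 0.45890659 -0.69844022  0.05575948] [ 0.55064095 -0.1956117   0.61004198] [ 0.46754006 -0.22595632  0.10935756]
```

Both bases fit the given 220 x 84 mm. The green hinge is at about (0.503, -0.211), its x axis 12.3° from world x. The predicted arm end (0.460, -0.220, 0.107) matches the measurement, and the tool's yaw already lines up to within 3°. I'll shut the gripper and go behind the arm, staying high.

drive_tool:
  plan: [2.5, -2.6, 0, 0, 0, 0, 0, 2.5, -2.6, 0, 0, 0, 0, 0, 2.5, -2.6, 0, 0, 0, 0, 0, 2.5, -2.6, 0, 0, 0, 0, 0, 2.5, -2.6, 0, 0, 0, 0, 0, 2.5, -2.6, 0, 0, 0, 0, 0, 2.5, -2.6, 0, 0, 0, 0, 0, 2.5, -2.6, 0, 0, 0, 0, 0, 2.5, -2.6, 0, 0, 0, 0, 0, 2.5, -2.6, 0, 0, 0, 0, 0]
  grip_force: 20

```text
clock: 0.93
eef_pos: [0.3512, -0.3324, 0.2184]
tcp_rot: [0.991, 0.133, -0.0, -0.0]
ft_force: [0.3, -0.4, -1.0]
grip_width: 0.33
gripper_force: 0.0
```

drive_tool:
  plan: [2, -2.1, 0, 0, 0, 0, 0, 2, -2.1, 0, 0, 0, 0, 0, 2, -2.1, 0, 0, 0, 0, 0, 2, -2.1, 0, 0, 0, 0, 0, 0, 0, 2, 0, 0, 0, 0, 0, 0, 2, 0, 0, 0, 0, 0, 0, 2, 0, 0, 0, 0, 0, 0, 0, 0, 0, 0, 0, 0, 0, 0, 0, 0, 0, 0, 0, 0, 0, 0, 0, 0, 0]

```text
clock: 1.77
eef_pos: [0.406, -0.2321, 0.1598]
tcp_rot: [0.991, 0.133, 0.0, 0.0]
ft_force: [0.6, -0.4, 0.1]
grip_width: 0.006
gripper_force: 0.0
```

Run:
```python
from h import *
s=bot.state();print(s["clock"],s["eef_pos"],s["tcp_rot"],s["grip_width"],s["ft_force"])
d=s["eef_pos"][:2]-[.5032,-.2106];a=np.radians(12.29);print("local",d@[np.cos(a),np.sin(a)],d@[-np.sin(a),np.cos(a)])
c=bot.camera("side");cv2.imwrite("pics/s2.png",cv2.resize(c["color"][150:310,130:340,::-1],None,fx=3.5,fy=3.5))
```

```text
1.7667 [ 0.40603624 -0.23214889  0.15982876] [9.91063053e-01 1.33393505e-01 3.53467706e-04 2.68382767e-04] 0.006153294877525242 [ 0.61876236 -0.35515653  0.07758691]
local -0.09952392324002354 -0.0003727841177185616
```

View pics/s2.png

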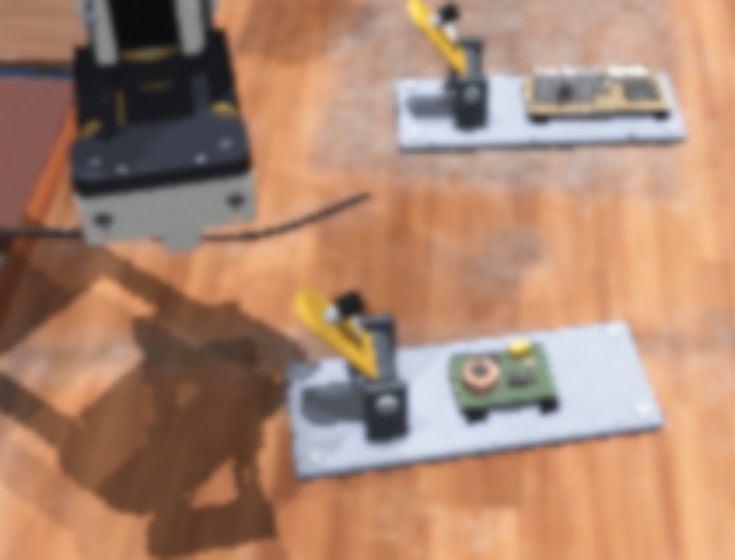

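The view shows the gripper well clear behind the green arm, whose end is at about (310,300) in the crop. Both arms are open. The TCP is on the holder's centre line at local x -100 mm. I'll descend to about z 0.092 and push along +x.

drive_tool:
  plan: [0, 0, 1.7, 0, 0, 0, 0, 0, 0, 1.7, 0, 0, 0, 0, 0, 0, 1.7, 0, 0, 0, 0, 0, 0, 1.7, 0, 0, 0, 0, 0, 0, 0, 0, 0, 3, 0, 1, 0, 0, 0, 0, 0, 0, 1, 0, 0, 0, 0, 0, 0, 1, 0, 0, 0, 0, 0, 0, 1, 0, 0, 0, 0, 0, 0, 1, 0, 0, 0, 0, 0, 0]

```text
clock: 2.65
eef_pos: [0.4558, -0.2212, 0.0914]
tcp_rot: [0.994, 0.108, -0.0, 0.0]
ft_force: [-8.8, -1.8, 7.6]
grip_width: 0.006
gripper_force: 4.2
```

drive_tool:
  plan: [0.6, 0, 0, 0, 0, 0, 0, 0.6, 0, 0, 0, 0, 0, 0, 0.6, 0, 0, 0, 0, 0, 0, 0.6, 0, 0, 0, 0, 0, 0, 0.6, 0, 0, 0, 0, 0, 0, 0.6, 0, 0, 0, 0, 0, 0, 0.6, 0, 0, 0, 0, 0, 0, 0.6, 0, 0, 0, 0, 0, 0, 0, 0, 0, 0, 0, 0, 0, 0, 0, 0, 0, 0, 0, 0]

```text
clock: 3.48
eef_pos: [0.5017, -0.2108, 0.0905]
tcp_rot: [0.994, 0.108, -0.0, -0.0]
ft_force: [-0.2, 0.3, -0.0]
grip_width: 0.005
gripper_force: 0.0
```

Run:
```python
from h import *
s=bot.state();print(s["clock"],s["eef_pos"],s["tcp_rot"],s["grip_width"],s["ft_force"])
d=s["eef_pos"][:2]-[.5032,-.2106];a=np.radians(12.29);print("local",d@[np.cos(a),np.sin(a)],d@[-np.sin(a),np.cos(a)])
c=bot.camera("side");cv2.imwrite("pics/s3.png",cv2.resize(c["color"][150:310,130:340,::-1],None,fx=3.5,fy=3.5))
```

```text
3.4833 [ 0.50173647 -0.21080324  0.09046493] [ 9.94183473e-01  1.07699577e-01 -1.10738336e-04 -1.05085951e-04] 0.004965321936286917 [-0.22845662  0.27189975 -0.03708992]
local -0.0014732471433351775 0.00011294689330639134
```

View pics/s3.png

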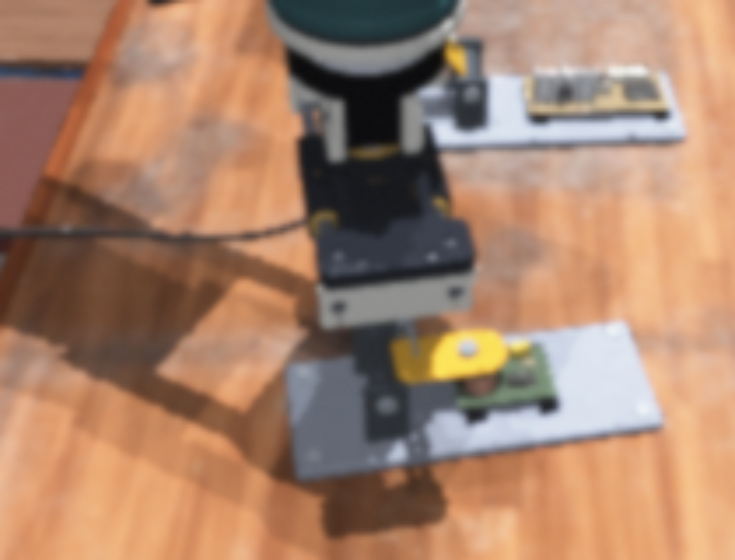

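The arm has snapped down level onto the green board: yellow plate from about (400,360) to (505,350), with the brown arm behind the gripper. Contact force is zero, so I'll back off upwards.

drive_tool:
  plan: [0, 0, -1.5, 0, 0, 0, 0, 0, 0, -1.5, 0, 0, 0, 0, 0, 0, -1.5, 0, 0, 0, 0, 0, 0, -1.5, 0, 0, 0, 0, 0, 0, -1.5, 0, 0, 0, 0, -3, 0, -1.5, 0, 0, 0, 0, -3, 0, -1.5, 0, 0, 0, 0, -3, 0, 0, 0, 0, 0, 0, 0, 0, 0, 0, 0, 0, 0, 0, 0, 0, 0, 0, 0, 0]

```text
clock: 4.37
eef_pos: [0.4128, -0.2306, 0.1963]
tcp_rot: [0.994, 0.107, 0.001, 0.001]
ft_force: [-0.2, 0.7, -0.9]
grip_width: 0.004
gripper_force: 0.0
```

Run:
```python
from h import *
s=bot.state();print(s["clock"],s["eef_pos"],s["ft_force"])
c=bot.camera("side");cv2.imwrite("pics/s4.png",cv2.resize(c["color"][130:310,130:340,::-1],None,fx=3.3,fy=3.3))
```

```text
4.3667 [ 0.41280127 -0.23058605  0.19625083] [-0.15579837  0.73323694 -0.9427352 ]
```

View pics/s4.png

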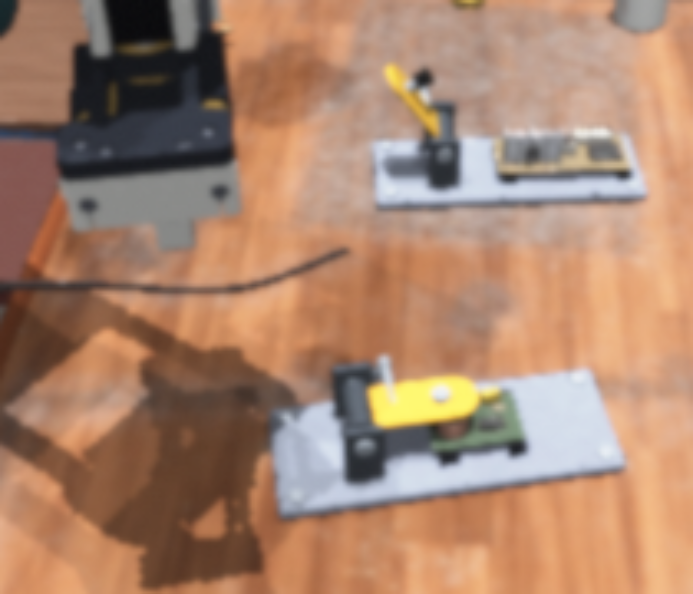

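The green arm lies level on its board at about (425,400). The brown arm is still open at (410,95), and the robot is clear of both.

```bash
python3 -c "
from station import bot
print(bot.sign_off())"
```

```text
the job is handed in; nothing more can be done
None
```

The green board's arm snapped shut and lies level on its board, the brown board's arm is still open, and the job was handed in at about 4.4 s with the robot clear; the sign-off gave no verdict.

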